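# Clip a circuit board to its leaning stand

## Task

Fix the green circuit board to the leaning plate behind it with the two spring clamps: the red clamp on the side edge marked red, the blue clamp on the side edge marked blue. Each clamp goes on straight from the side, its hinge pin in line with the edge, jaw pads well over the edge so that they pinch board and plate together, somewhere along the middle of the edge. Leave the board seated flat on its ledge, let go of both clamps, and leave the other things on the bench where they are.

Things in the scene. Friction and masses are not known exactly. Their poses are not given: they have to be found in the camera images.
- red_clamp: red-handled spring clamp, like a big clothes peg, lying flat, 26 high, 75 g. Origin on the hinge pin (own z) at the underside; jaws towards +x, handles -x. Handles (6 thick, x = -12 to -65) splay at rest: 50 wide outside at x = -45, 57 at the ends. Black jaw pads x = 34 to 50, 26 high; mouth free back to x = 8. This body is the -y half with the pin; shut, the halves mirror in y
- red_jaw (a joint): red clamp's opening, rad. 0 shut (rest); 0.16 pinching board and plate. Squeeze the handles along y near x = -45: at the 0.5 stop their outer faces are parallel, 26 apart, even about the middle line, and the jaws open 25 at the tips, 19 at the pads' back. That takes 16 N (grip with 40 to 80 N to sit on the stop); let go, it pinches with 11 N
- red_tip (a point): middle of the red clamp's jaw pads, at x = 42, y = 0, z = 13 of the clamp
- blue_clamp: blue-handled spring clamp, like a big clothes peg, lying flat, 26 high, 75 g. Origin on the hinge pin (own z) at the underside; jaws towards +x, handles -x. Handles (6 thick, x = -12 to -65) splay at rest: 50 wide outside at x = -45, 57 at the ends. Black jaw pads x = 34 to 50, 26 high; mouth free back to x = 8. This body is the -y half with the pin; shut, the halves mirror in y
- blue_jaw (a joint): blue clamp's opening, rad. 0 shut (rest); 0.16 pinching board and plate. Squeeze the handles along y near x = -45: at the 0.5 stop their outer faces are parallel, 26 apart, even about the middle line, and the jaws open 25 at the tips, 19 at the pads' back. That takes 16 N (grip with 40 to 80 N to sit on the stop); let go, it pinches with 11 N
- blue_tip (a point): middle of the blue clamp's jaw pads, at x = 42, y = 0, z = 13 of the clamp
- stand: fixed bench stand, grey base 150 (x) x 120 (y) x 12 high, origin under its centre; its front, with the board, faces its own +x, roughly away from the robot
- rest: the stand's fixed leaning aluminium plate, 150 wide (y) x 155 tall (z) x 5 thick (x, -2.5 to 2.5); origin mid lower edge, 26 above the bench. +z runs up the plate, leaning 30 degrees back from vertical; +x looks out of its front. Red paint at the top marks the +y side, blue the -y side; side edges at y = +-75 run along z, free beside them. A ledge 100 wide at z = 0 carries the board
- board: loose green circuit board, 3 thick (x) x 150 wide (y) x 130 tall (z), on the ledge, flat against the plate's front, edges in line with it within 3; with the plate 8 thick together (x = -2.5 to 5.5 of the plate). Origin mid lower edge, at about (4, 0, 0) of the plate. Outer 20 at either side bare
- bottle: white solvent bottle with a blue cap, 56 dia x 150 high; a bystander, origin at its underside centre
- pencup: black cup of pens, 72 dia, 135 high over the pens; a bystander, origin at its underside centre
- spool: bare steel wire spool standing on its flange, 60 dia x 42 high; a bystander, origin at its underside centre
- jar: amber glass jar with a black cap, 52 dia x 50 high; a bystander, origin at its underside centre
- notes: pink block of notes, 76 x 76 x 16; a bystander, origin at its underside centre
- screwdriver: yellow-handled screwdriver lying on the bench, its length along its own x; a bystander
- enclosure: open aluminium instrument housing, 100 (x) x 130 (y) x 55 high; a bystander, origin at its underside centre
There are look-alikes about, which are no part of the job. Leave any purple or yellow look-alike of the blue_clamp alone.

How it is judged (in metres and radians):
At the end, for the whole second after the job is handed in: Both clamps at rest, each pinching board and plate (over 1.5 N on both, jaw 0.08-0.28 rad) on its own colour's side, pad middle 4-33 mm inside the edge, 25-130 mm up, pin within 0.35 rad of the edge. Board within 10 mm sideways, 8 mm of the ledge, flat within 0.08 rad (y of red_tip in the frame of rest between 0.042 and 0.071 m and z of red_tip in the frame of rest between 0.025 and 0.13 m and contact force between each of red_clamp, blue_clamp and board above 1.5 N and contact force between each of red_clamp, blue_clamp and rest above 1.5 N and value of joint red_jaw between 0.08 and 0.28 rad and angle between the z axis of each of red_clamp, blue_clamp and the z axis of rest, either way round below 0.35 rad and linear speed of each of red_clamp, blue_clamp below 0.03 m/s and y of blue_tip in the frame of rest between -0.071 and -0.042 m and z of blue_tip in the frame of rest between 0.025 and 0.13 m and value of joint blue_jaw between 0.08 and 0.28 rad and z of board in the frame of rest between -0.006 and 0.008 m and y of board in the frame of rest between -0.01 and 0.01 m and angle between the x axis of board and the x axis of rest, either way round below 0.08 rad); the robot touches nothing.
It fails at once if a bystander is pushed more than 25 mm from its place or knocked over (distance of any of bottle, pencup, spool, jar, notes, screwdriver, enclosure from where it was at the start of the episode above 0.025 m).
It fails at once if the board is pushed more than 20 mm out of its seat (distance of board from where it was at the start of the episode above 0.02 m).
It also fails if it takes over 67 s, if anything falls off the work surface, if the arm or the gripper's body presses on something with over 40 N, if the wrist force passes 120 N, or if a joint passes its speed limit or range.

## Robot

A 6-joint arm with a two-finger parallel gripper is mounted at the origin on the work surface. World frame = base frame: x ahead of the robot, y to its left, z up, the work surface at z = 0. Lengths are in mm, angles in degrees, forces in N, time in s.
With the tool pointing down it reaches from about 425 to 950 mm from the base axis. Payload 3.5 kg.
Tool frame: the origin (TCP) lies on the centre line of the jaws, within the pads' length; the fingertips stand 11 mm ahead of it and the grasp point (between the pads) lies 8 mm behind it; z points along the fingers, y is the line along which they close (so a half turn about z gives the same grasp; the last joint's range is limited). The gripper opens to 85 mm and grips with 20 to 120 N. Pads are 22 mm wide; open, the fingers measure 114 mm over their backs; the gripper's body (76 mm by 85 mm) begins 54 mm behind the grasp point. The pads swing forward as they close: fully open they stand 13 mm farther back than shut.
Start: joints at [-81.876, 16.404, 90.338, -0, 73.258, -8.594], TCP at [194.206, -646.444, 242.325] pointing down, gripper open.
Joint ranges: [-158.93, 158.93], [-51.34, 127.21], [12.03, 142.37], [-87.48, 267.48], [13.55, 161.25], [-162.69, 162.69]. Speed limits (degrees/s): [159.86, 159.86, 180, 180, 180, 180].

## Interface

Orientations are given as [roll, pitch, yaw] about the fixed x, y, z axes, in that order (R = Rz(yaw) Ry(pitch) Rx(roll)).
In Python, from station import robot gives the robot as it stands.
- The arm moves only by the tool apply_moves, never from a script. Its argument "plan" is a list of rows, each a list of 7 numbers: the opening, from -1 (shut) to 1 (fully open), then the shift along the world's x, y, z scaled (see below), then the turn, a rotation vector about the world's x, y, z scaled (see below). In form: [[gripper, tx, ty, tz, rx, ry, rz], ...]. A call has 1 to 12 rows; each row shifts and turns the commanded pose from where the row before left it; what a row does not reach is not made up. The controller multiplies each number of a shift by 40 cm and each number of a turn by 90 degrees. A row lasts 1/10 s, in which the tool goes at most 50 mm and 8.59 degrees, less where a joint would pass 70% of its speed; a pose out of reach is approached as far as the arm can. A call with a number of a shift or a turn outside -1 to 1 is refused whole. A call with a gripper value outside its range is refused whole. The fingers move at their own pace and stop on an object; the grip force is fixed at half the most. Time passes only in rows, so rows that do not move let the fingers close. It gives the time, the measured TCP pose, the force, the opening and the grip force at its end, in the units of the state.
- robot.state(): the state, without advancing time (a new reading comes with each control period).
- robot.snapshot(name): name is "scene" or "top" or "wrist"; returns the picture (480x640x3 uint8, red, green, blue); there is no depth.
- robot.camera_params(name): a dict with "fx", "fy", "cx", "cy" (pixels), "origin" and "attitude" of the camera in the world. Camera axes: x right, y down, z forward; pixel columns grow to the right and rows downward; lengths in mm; the calibration is good to about 2 mm. A picture is of the moment at which its call begins: read the wrist's pose just before it. camera_params takes no time and is no camera call; for the wrist camera it gives the pose at the moment of the call.
- robot.hand_in(): hands the job in; it is judged then, once.
The state is a dict: "time_s": time; "qpos": joint angles; "joint_velocities": joint speeds; "joint_torque": joint torques, N m; "tool_pos": TCP position; "tool_rot": TCP orientation; "ft_force": force on the tool from outside, world axes, zero at the start; "wrist_torque": the same for the moment, N m; "grip_width": finger opening in mm; "grasp_force": force on a finger pad.
Only numpy, scipy, OpenCV 4.12 (cv2) and the standard library are available. Lean on these libraries where they do the work, as an engineer would, in place of code of your own. Each camera call takes 0.05 s, during which the arm holds its last target. There are 200 camera calls.

## Working session

There is one attempt and no reset: what is moved stays moved. The work goes in short steps, Python scripts to look and compute and a tool call to move; the robot and the scene stay as the last step left them, time stands still between calls to the robot, and variables do not carry over. Pictures are saved under pics/ and viewed, at most 10 in all, crops included, and the job is handed in when it is done.

Besides the shell and the picture viewer there is one more tool, called as a command line: name --pt "numbers of a row" for each row, then --argument value for the rest. apply_moves: Moves the arm, as the interface text tells. Shifts and turns lie within -1 to 1; 1 stands for 40 cm of shift or 90 degrees of turn. Its arguments: {"type":"object","properties":{"plan":{"type":"array"}},"required":["plan"]}

```bash
ls; mkdir -p pics
python3 - <<'E'
from station import robot
import cv2,json
s=robot.state();print({k:s[k] for k in('time_s','tool_pos','tool_rot','grip_width')})
for n in("scene","top"):
    im=robot.snapshot(n);cv2.imwrite(f"pics/{n}0.png",im[:,:,::-1]);print(n,robot.camera_params(n))
E
```

```text
pics
{'time_s': 0.0, 'tool_pos': array([ 194.10803279, -645.82485162,  240.9483811 ]), 'tool_rot': array([-1.79865980e+02, -1.92723206e-02,  1.67179418e+01]), 'grip_width': 85.26111338290936}
scene {'fx': 447.4002275338705, 'fy': 447.4002275338705, 'cx': 324.88434085259814, 'cy': 240.01033226921396, 'origin': array([767.12408451, 465.85230146, 832.40618826]), 'attitude': array([-146.50143189,   -0.36184381,  153.85824331])}
top {'fx': 518.9499835640069, 'fy': 518.9499835640069, 'cx': 319.3152846645576, 'cy': 239.6143419695508, 'origin': array([ 356.05804054,   -3.30079539, 1197.75237339]), 'attitude': array([-1.71842361e+02, -1.28283868e-01, -8.83528352e+01])}
```

View pics/scene0.png

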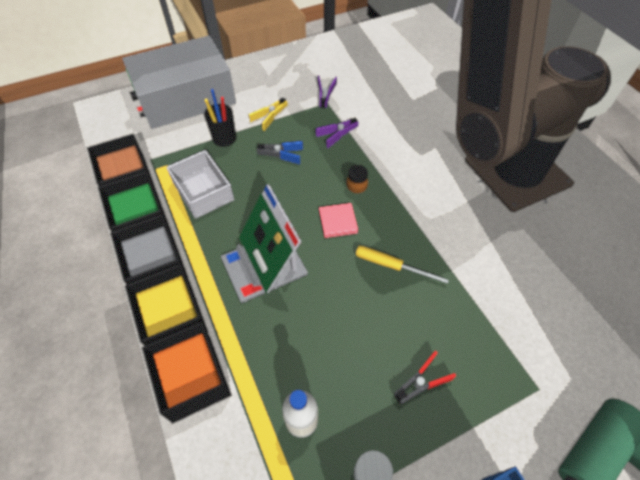

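View pics/top0.png

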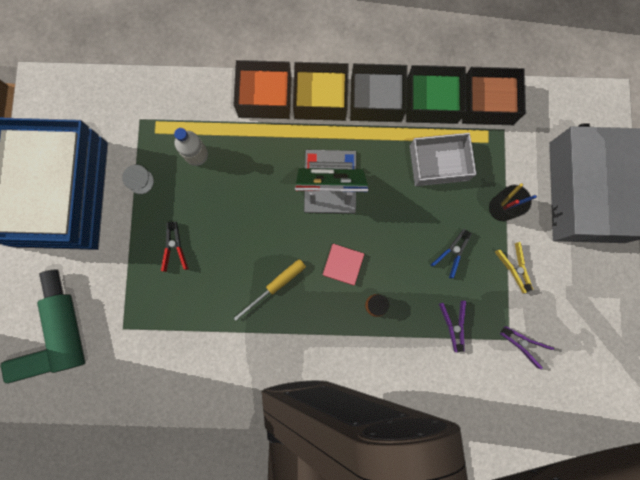

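Candidates, pixels in the top view: for the red clamp there is only the one at (172,243). For the blue clamp, the real one is at (460,247), and the look-alikes are yellow (517,265), purple (457,328) and purple (528,345). I choose red (172,243) and blue (460,247), and check them in one crop together with the stand.

```bash
cat > h.py <<'E'
import numpy as np,cv2
from scipy.spatial.transform import Rotation as R
def cam(p):
    return np.array(p['origin']),R.from_euler('xyz',p['attitude'],degrees=True).as_matrix()
def ray(p,uv):
    o,M=cam(p);uv=np.atleast_2d(uv).astype(float)
    d=np.c_[(uv[:,0]-p['cx'])/p['fx'],(uv[:,1]-p['cy'])/p['fy'],np.ones(len(uv))]@M.T
    return o,d
def onz(p,uv,z):
    o,d=ray(p,uv);return o+d*((z-o[2])/d[:,2])[:,None]
def proj(p,X):
    o,M=cam(p);c=(np.atleast_2d(X)-o)@M
    return np.c_[c[:,0]/c[:,2]*p['fx']+p['cx'],c[:,1]/c[:,2]*p['fy']+p['cy']]
def tri(pa,ua,pb,ub):
    (o1,d1),(o2,d2)=ray(pa,ua),ray(pb,ub);d1,d2=d1[0],d2[0]
    t=np.linalg.lstsq(np.c_[d1,-d2],o2-o1,rcond=None)[0]
    a,b=o1+d1*t[0],o2+d2*t[1];return (a+b)/2,np.linalg.norm(a-b)
E
python3 - <<'E'
from station import robot
from h import *
im=cv2.imread('pics/top0.png');p=robot.camera_params('top')
def crop(x,y,w,h,s):return cv2.resize(im[y:y+h,x:x+w],None,fx=s,fy=s,interpolation=cv2.INTER_CUBIC)
a=crop(285,140,100,80,8);b=np.hstack([crop(142,212,62,60,6.4)[:300],crop(425,220,62,60,6.4)[:300]])
sc=cv2.imread('pics/scene0.png')
cv2.imwrite('pics/c1.png',np.vstack([cv2.resize(a,(400,320)),]) if 0 else np.vstack([np.hstack([cv2.resize(a,(400,320)),cv2.resize(sc[180:308,200:328],(394,320),interpolation=cv2.INTER_CUBIC)]),cv2.resize(b,(794,280))]))
hsv=cv2.cvtColor(im,cv2.COLOR_BGR2HSV)
for n,(x,y,w,h),hh in(('red',(142,212,62,65),(172,8)),('blue',(425,220,62,65),(105,125)),):
    H=hsv[y:y+h,x:x+w];hu=H[...,0]
    m=((hu>hh[0])|(hu<hh[1]) if n=='red' else (hu>hh[0])&(hu<hh[1]))&(H[...,1]>110)
    k,l,st,c=cv2.connectedComponentsWithStats(m.astype(np.uint8))
    for i in range(1,k):
        if st[i,4]>15: 
            c2=c[i]+[x,y];print(n,st[i],c2,onz(p,c2,13)[0].round())
for n,uv,z in(('redpin',(172,243),26),('bluepin',(459,247),26),('bottle',(203,160),0),('plateL',(296,189),160),('plateR',(367,190),160),('baseNL',(304,212),12),('baseNR',(355,212),12),('baseFL',(306,151),12),('baseFR',(356,151),12),('enc',(410,150),55),('encb',(415,186),55)):
    print(n,onz(p,uv,z)[0].round())
E
```

```text
red [ 34  35  12  23 117] [181.37606838 257.54700855] [475. 314.  13.]
red [ 19  36   9  24 139] [164.97122302 259.28776978] [470. 351.  13.]
blue [ 6 29 20 17 88] [440.36363636 257.26136364] [ 493. -280.   13.]
blue [ 24  36  11  22 114] [454.4122807  266.76315789] [ 472. -312.   13.]
redpin [506. 334.  26.]
bluepin [ 516. -320.   26.]
bottle [711. 282.   0.]
plateL [608.  49. 160.]
plateR [610. -96. 160.]
baseNL [590.  36.  12.]
baseNR [593. -82.  12.]
baseFL [737.  37.  12.]
baseFR [740. -82.  12.]
enc [ 732. -202.   55.]
encb [ 648. -214.   55.]
```

View pics/c1.png

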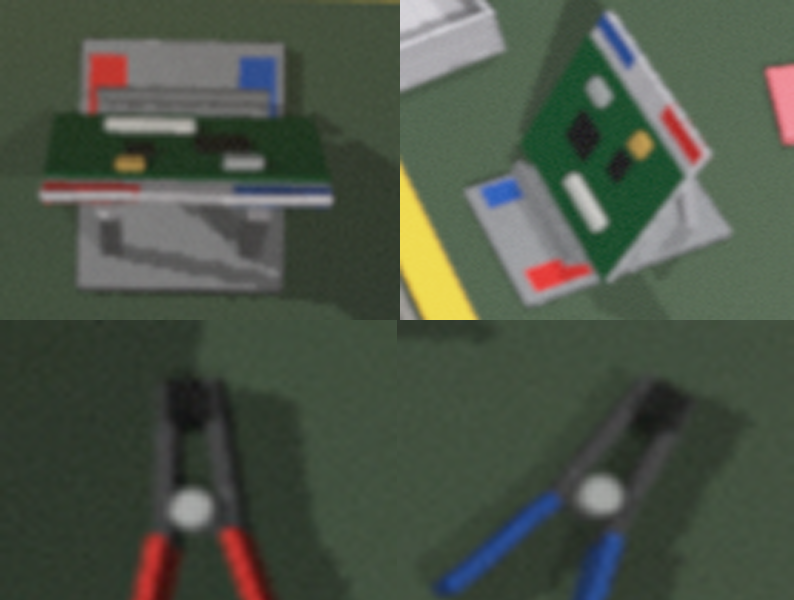

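The crop confirms the red and blue clamps by their coloured handles, silver pins and black jaws. Their pins are at top pixels (172,243) and (459,247). The plate's top edge runs (296,189) to (367,190), red on the left (+y). Now moving above the blue clamp.

apply_moves --pt "1 0.07 0.088 -0.005 0 0 -0.0585" --pt "1 0.07 0.088 -0.005 0 0 -0.0585" --pt "1 0.07 0.088 -0.005 0 0 -0.0585" --pt "1 0.07 0.088 -0.005 0 0 -0.0585" --pt "1 0.07 0.088 -0.005 0 0 -0.0585" --pt "1 0.07 0.088 -0.005 0 0 -0.0585" --pt "1 0.07 0.088 -0.005 0 0 -0.0585" --pt "1 0.07 0.088 -0.005 0 0 -0.0585" --pt "1 0.07 0.088 -0.005 0 0 -0.0585" --pt "1 0.08 0.088 -0.005 0 0 -0.0585" --pt "1 0 0 0 0 0 0" --pt "1 0 0 0 0 0 0"

```text
time_s: 1.3
tool_pos: [478.5, -293.4, 221.8]
tool_rot: [180.0, 0.1, -35.7]
ft_force: [0.4, 0.4, 0.1]
grip_width: 85.2
grasp_force: 0.0
```

Run:
```python
from station import robot
from h import *
s=robot.state();print(s['time_s'],s['tool_pos'],s['tool_rot'],s['qpos'])
p=robot.camera_params('wrist');im=robot.snapshot('wrist');cv2.imwrite('pics/w1.png',im[:,:,::-1]);print(p)
```

```text
1.3 [ 478.4560454  -293.389224    221.76001463] [ 1.79979669e+02  6.35258547e-02 -3.57370670e+01] [-4.18618294e+01  3.17113264e+00  1.07629482e+02 -2.88633348e-02
  6.92603817e+01  8.38854619e+01]
{'fx': 404.6049022462249, 'fy': 404.6049022462249, 'cx': 316.9697205862141, 'cy': 242.88957863063786, 'origin': array([ 532.32062661, -332.83650365,  352.78453895]), 'attitude': array([ 1.64674296e+02,  5.81122073e-04, -1.25768843e+02])}
```

View pics/w1.png

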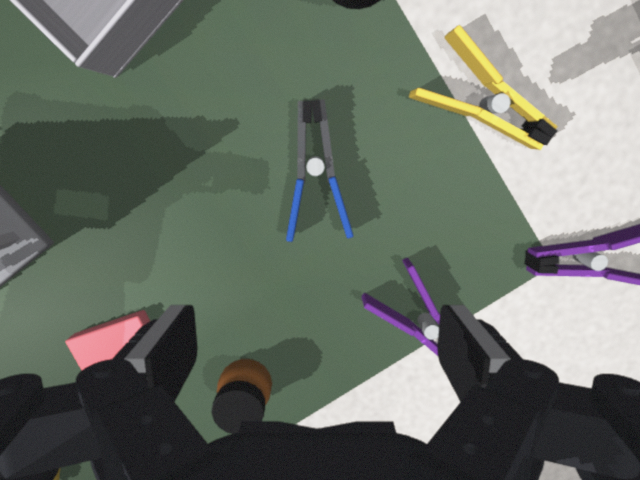

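The wrist view shows the blue clamp with its pin at (315,167), pads at (312,110) and handle ends at (290,241) and (351,237). The yellow and purple look-alikes are to the right.

```bash
cat >> h.py <<'E'
def clamp(im,p,h,box):
    """im BGR; handles by hue -> (grip point, pin, yaw, width of ends, pin to ends)"""
    x,y,w,hh=box;H=cv2.cvtColor(im,cv2.COLOR_BGR2HSV)[y:y+hh,x:x+w]
    hu=H[...,0].astype(int);m=((np.minimum((hu-h)%180,(h-hu)%180)<8)&(H[...,1]>120)&(H[...,2]>50)).astype(np.uint8)
    k,l,st,c=cv2.connectedComponentsWithStats(m);ids=sorted(range(1,k),key=lambda i:-st[i,4])[:2]
    L=[]
    for i in ids:
        v,u=np.nonzero(l==i);L.append(onz(p,np.c_[u+x,v+y],24)[:,:2])
    m0,m1=[a.mean(0) for a in L];mid=(m0+m1)/2
    D=[]
    for a in L:
        q=a-a.mean(0);d=np.linalg.svd(q,full_matrices=False)[2][0];D.append(d)
    if D[0]@D[1]<0:D[1]=-D[1]
    X=np.linalg.lstsq(np.c_[D[0],-D[1]],m1-m0,rcond=None)[0][0]*D[0]+m0
    ax=X-mid;ax/=np.linalg.norm(ax);b=D[0]+D[1];b*=np.sign(b@ax)
    ends=[(-(a-mid)@ax).max() for a in L];st_=[(-(a-mid)@ax).min() for a in L]
    return dict(area=[int(st[i,4]) for i in ids],mid=mid,sep=np.linalg.norm(m0-m1),yaw=np.degrees(np.arctan2(ax[1],ax[0])),yaw2=np.degrees(np.arctan2(b[1],b[0])),yaw3=np.degrees(np.arctan2((m1-m0)[0],-(m1-m0)[1])),ends=ends,starts=st_)
E
python3 - <<'E'
from h import *
p={'fx': 404.6049022462249, 'fy': 404.6049022462249, 'cx': 316.9697205862141, 'cy': 242.88957863063786, 'origin': np.array([ 532.32062661, -332.83650365,  352.78453895]), 'attitude': np.array([ 1.64674296e+02,  5.81122073e-04, -1.25768843e+02])}
im=cv2.imread('pics/w1.png')
print(clamp(im,p,112,(270,160,100,100)))
q=onz(p,[(315,167),(290,241),(351,237),(312,110),(312,100)],26);print(q.round(1))
E
```

```text
{'area': [471, 465], 'mid': array([ 482.98288424, -297.75902971]), 'sep': np.float64(38.018344371631436), 'yaw': np.float64(-32.27211524151155), 'yaw2': np.float64(-32.25836484444726), 'yaw3': np.float64(-32.048475513282916), 'ends': [np.float64(26.51200927596835), np.float64(26.116854560958533)], 'starts': [np.float64(-24.894647201509382), np.float64(-24.821063584550476)]}
[[ 511.4 -315.8   26. ]
 [ 474.2 -263.1   26. ]
 [ 447.2 -306.5   26. ]
 [ 547.8 -339.3   26. ]
 [ 553.7 -343.5   26. ]]
```

apply_moves --pt "1 -0.008 0.001 -0.1 0 0 0.039" --pt "1 0 0 -0.1 0 0 0" --pt "1 0 0 -0.1 0 0 0" --pt "1 0 0 -0.1 0 0 0" --pt "1 0 0 -0.07 0 0 0" --pt "1 0 0 -0.05 0 0 0" --pt "1 0 0 0 0 0 0" --pt "1 0 0 0 0 0 0"

```text
time_s: 2.15
tool_pos: [474.4, -295.2, 14.5]
tool_rot: [180.0, 0.0, -32.5]
ft_force: [-0.0, -0.4, 1.0]
grip_width: 85.1
grasp_force: 0.0
```

Run:
```python
from station import robot
from h import *
s=robot.state();print(s['time_s'],s['tool_pos'],s['tool_rot'],s['qpos'],s['ft_force'])
```

```text
2.15 [ 474.40223503 -295.22971645   14.49206703] [ 1.79997070e+02  1.76326593e-02 -3.25199822e+01] [-4.22956189e+01  1.91668042e+01  1.13895682e+02 -8.04781025e-03
  4.69543932e+01  8.02298570e+01] [-0.00977049 -0.41788281  0.98515843]
```

apply_moves --pt "1 0.0025 0.005 0 0 0 0" --pt "-1 0 0 0 0 0 0" --pt "-1 0 0 0 0 0 0" --pt "-1 0 0 0 0 0 0" --pt "-1 0 0 0 0 0 0" --pt "-1 0 0 0 0 0 0" --pt "-1 0 0 0 0 0 0" --pt "-1 0 0 0 0 0 0"

```text
time_s: 2.95
tool_pos: [477.9, -293.7, 17.7]
tool_rot: [179.9, -0.3, -32.4]
ft_force: [-2.0, 1.2, 11.2]
grip_width: 23.7
grasp_force: 61.9
```

apply_moves --pt "-1 0 0 0.01 0 0 0" --pt "-1 0 0 0.02 0 0 0" --pt "-1 0 0 0.1 0 0 0" --pt "-1 0 0 0.1 0 0 0" --pt "-1 0 0 0.1 0 0 0" --pt "-1 0 0 0.1 0 0 0" --pt "-1 0 0 0 0 0 0" --pt "-1 0 0 0 0 0 0"

```text
time_s: 3.75
tool_pos: [476.2, -292.1, 187.5]
tool_rot: [180.0, -0.1, -32.4]
ft_force: [-0.3, -0.5, -1.2]
grip_width: 24.1
grasp_force: 60.5
```

Run:
```python
from station import robot
from h import *
s=robot.state();print(s['time_s'],s['tool_pos'],s['tool_rot'],s['ft_force'],s['grip_width'],s['grasp_force'])
p=robot.camera_params('wrist');im=robot.snapshot('wrist');cv2.imwrite('pics/w2.png',im[:,:,::-1])
np.save('w2.npy',np.r_[p['origin'],p['attitude'],s['tool_pos'],s['tool_rot']])
```

```text
3.75 [ 476.21208229 -292.12905996  187.47891499] [ 1.79981135e+02 -1.16020700e-01 -3.24124096e+01] [-0.26276665 -0.51838007 -1.1945274 ] 24.133261421277822 60.49628734588623
```

View pics/w2.png

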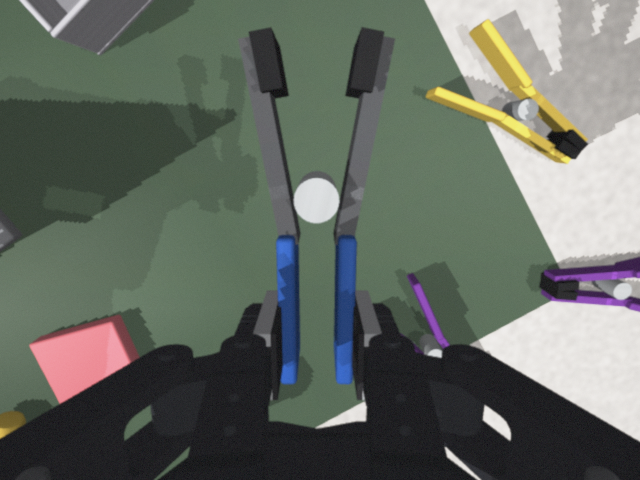

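The blue clamp is held centred and fully open, with its pin at (317,200), pads at (268,60) and (365,60), and handles squeezed parallel. Next I measure the stand and the grip offset.

Run:
```python
from station import robot
from h import *
im=cv2.imread('pics/top0.png');p=robot.camera_params('top');g=im.astype(float).max(2)
# lower edge of plate-top strip per column; left/right ends per row
def edge(prof):  # subpixel biggest drop
    d=np.diff(prof);i=np.argmin(d);lo,hi=max(i-2,0),i+3;w=np.clip(-d[lo:hi],0,None);return (w*np.arange(lo,hi)).sum()/w.sum()+.5
pts=[(c,186+edge(g[186:198,c])) for c in list(range(298,303))+list(range(360,366))+list(range(306,356,4))]
pts=np.array(pts);k=np.polyfit(pts[:,0],pts[:,1],1);print('line',k,np.abs(np.polyval(k,pts[:,0])-pts[:,1]).max())
for r in(189,190):
    L=300-edge(g[r,290:301][::-1]);Rr=363+edge(g[r,363:375]);print(r,L,Rr)
    A=onz(p,[(L,np.polyval(k,L)),(Rr,np.polyval(k,Rr))],159);print(A.round(1),'w',np.linalg.norm(A[0]-A[1]),'yaw',np.degrees(np.arctan2(-(A[0]-A[1])[0],(A[0]-A[1])[1])),A.mean(0).round(1))
# base top (z=12): near edge and its corners
for c in (310,330,350):print('base near',c,205+edge(g[205:222,c]),onz(p,(c,205+edge(g[205:222,c])),12)[0].round(1))
for r in(200,206):
    L=312-edge(g[r,298:313][::-1]);Rr=346+edge(g[r,346:362]);A=onz(p,[(L,r),(Rr,r)],12);print('base',r,L,Rr,A.round(1))
for c in (312,330,350):
    e=165-edge(g[140:166,c][::-1]);print('base far',c,e,onz(p,(c,e),12)[0].round(1))
# grip offset
w=np.load('w2.npy');q={'fx':404.605,'fy':404.605,'cx':316.97,'cy':242.89,'origin':w[:3],'attitude':w[3:6]}
T=R.from_euler('xyz',w[9:12],degrees=True).as_matrix()
for n,uv in(('pin',(317,200)),('padtipL',(272,31)),('padtipR',(357,31)),('hendL',(288,383)),('hendR',(345,383))):
    X=onz(q,uv,w[8]+10)[0];print(n,((X-w[6:9])@T).round(1))
```

```text
line [1.85234110e-02 1.84571792e+02] 4.064328600876053
189 294.6666666666667 367.56666666666666
[[606.1  52.1 159. ]
 [607.7 -97.3 159. ]] w 149.46269924974453 yaw 0.5913287898031024 [606.9 -22.6 159. ]
190 295.0217391304348 367.52912621359224
[[606.1  51.4 159. ]
 [607.7 -97.3 159. ]] w 148.65771116986653 yaw 0.5913287898030752 [606.9 -22.9 159. ]
base near 310 211.4047619047619 [591.7  22.5  12. ]
base near 330 211.53125 [592.7 -24.   12. ]
base near 350 207.91666666666666 [602.7 -70.4  12. ]
base 200 304.1046511627907 355.4032258064516 [[618.4  37.1  12. ]
 [621.9 -82.6  12. ]]
base 206 304.09090909090907 355.1829268292683 [[604.1  36.7  12. ]
 [607.6 -82.3  12. ]]
base far 312 153.06923076923076 [732.2  22.2  12. ]
base far 330 150.17391304347825 [740.5 -20.2  12. ]
base far 350 150.63953488372093 [740.8 -67.5  12. ]
pin [46.9  0.6 -9.9]
padtipL [ 93.2 -11.7  -9.8]
padtipR [93.2 11.5 -9.8]
hendL [-16.2  -9.4 -10. ]
hendR [-16.2  10.1 -10. ]
```

apply_moves --pt "-1 0.02 0.012 0.01 0 0 0.092" --pt "-1 0.02 0.012 0.01 0 0 0.092" --pt "-1 0.02 0.012 0.01 0 0 0.092" --pt "-1 0.02 0.012 0 0 0 0.092" --pt "-1 0.02 0.012 0 0 0 0.092" --pt "-1 0.03 0.012 0 0 0 0.092" --pt "-1 0.03 0.012 0 0 0 0.092" --pt "-1 0.03 0.012 0 0 0 0.092" --pt "-1 0.03 0.012 0 0 0 0.092" --pt "-1 0.03 0.012 0 0 0 0.092" --pt "-1 0.03 0.012 0 0 0 0.092" --pt "-1 0.03 0.012 0 0 0 0.092"

```text
time_s: 5.0
tool_pos: [599.1, -233.4, 194.7]
tool_rot: [-179.7, -0.0, 67.3]
ft_force: [-0.5, 0.9, -0.5]
grip_width: 23.9
grasp_force: 60.5
```

apply_moves --pt "-1 0.03 0.012 0 0 0 0.092" --pt "-1 0.03 0.012 0 0 0 0.092" --pt "-1 0.03 0.012 0 0 0 0.081" --pt "-1 0 0 0 0 -0.0833 0" --pt "-1 0 0 0 0 -0.0833 0" --pt "-1 0 0 0 0 -0.0833 0" --pt "-1 0 0 0 0 -0.0833 0" --pt "-1 0 0 0 0 0 0" --pt "-1 0 0 0 0 0 0"

```text
time_s: 5.9
tool_pos: [634.8, -219.6, 195.9]
tool_rot: [150.3, 0.3, 90.7]
ft_force: [0.2, -1.0, -0.4]
grip_width: 23.8
grasp_force: 60.5
```

Run:
```python
from station import robot
from h import *
s=robot.state();print(s['time_s'],s['tool_pos'],s['tool_rot'],s['qpos'],s['grip_width'])
print(R.from_euler('xyz',s['tool_rot'],degrees=True).as_matrix().round(3))
im=cv2.imread('pics/top0.png');p=robot.camera_params('top');g=im.astype(float).max(2)
def edge(prof):
    d=np.diff(prof);i=np.argmin(d);lo,hi=max(i-2,0),i+3;w=np.clip(-d[lo:hi],0,None);return (w*np.arange(lo,hi)).sum()/w.sum()+.5
P=np.array([(c,186+edge(g[186:198,c])) for c in list(range(297,303))+list(range(359,366))])
print(np.c_[P,onz(p,P,159)[:,:2]].round(1))
```

```text
5.9 [ 634.80718005 -219.642968    195.92015909] [150.3328725    0.26341133  90.65916091] [-33.409111     6.6558924  110.2376824   24.96441448  40.47409957
 -50.03686457] 23.83322657943498
[[-0.012  0.869  0.495]
 [ 1.     0.012  0.002]
 [-0.005  0.495 -0.869]]
[[297.  190.1 606.   47.3]
 [298.  190.  606.5  45.3]
 [299.  189.9 606.6  43.2]
 [300.  189.9 606.7  41.2]
 [301.  190.  606.6  39.1]
 [302.  190.  606.7  37.1]
 [359.  191.  608.  -79.8]
 [360.  190.9 608.2 -81.8]
 [361.  191.  608.1 -83.9]
 [362.  190.9 608.5 -85.9]
 [363.  190.9 608.4 -88. ]
 [364.  191.  608.3 -90. ]
 [365.  191.  608.3 -92.1]]
```

apply_moves --pt "-1 0.0075 0 -0.075 0 0 0" --pt "-1 0.0075 0 -0.075 0 0 0" --pt "-1 0.0075 0 -0.0725 0 0 0" --pt "-1 0 0 0 0 0 0" --pt "-1 0 0 0 0 0 0"

```text
time_s: 6.4
tool_pos: [645.8, -220.0, 109.3]
tool_rot: [150.1, 0.4, 90.7]
ft_force: [0.8, 0.2, -0.3]
grip_width: 24.0
grasp_force: 60.5
```

Run:
```python
from station import robot
from h import *
s=robot.state();print(s['time_s'],s['tool_pos'],s['tool_rot'],s['qpos'],s['grip_width'])
p=robot.camera_params('wrist');im=robot.snapshot('wrist');cv2.imwrite('pics/w3.png',im[:,:,::-1])
np.save('w3.npy',np.r_[p['origin'],p['attitude'],s['tool_pos'],s['tool_rot']])
```

```text
6.4 [ 645.8313584  -220.01170392  109.28306267] [150.08030058   0.36486522  90.72485124] [-32.85426529  14.53544473 111.48086511  30.80969654  31.98096439
 -56.88497755] 23.997209485288728
```

View pics/w3.png

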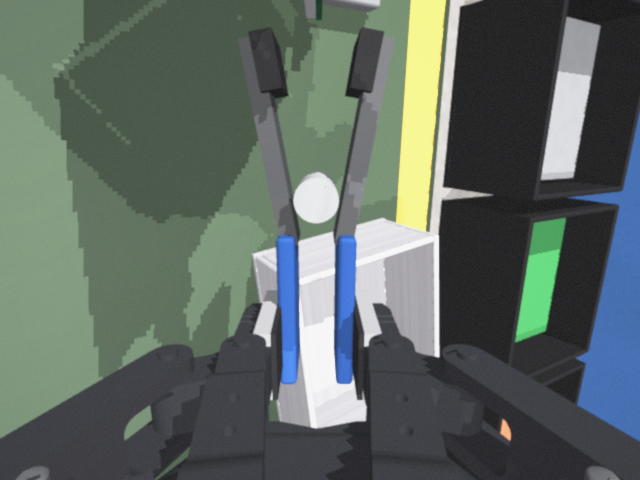

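The jaws are open at the pads (268,60) and (365,60). The plate/board corner has come into view between them at the top, at (307–323, 0–18). I'll check that against the predicted corner.

```bash
cat >> h.py <<'E'
O=np.array([687.1,-22.7,26.]);Y=np.radians(.8)
RR=R.from_euler('zyx',[np.degrees(Y),-30,0],degrees=True).as_matrix()  # rest axes
def rest(v):return O+np.atleast_2d(v)@RR.T
def inrest(X):return (np.atleast_2d(X)-O)@RR
def wp(f):
    w=np.load(f);return w,{'fx':404.605,'fy':404.605,'cx':316.97,'cy':242.89,'origin':w[:3],'attitude':w[3:6]}
E
python3 - <<'E'
from h import *
w,p=wp('w3.npy');print(RR.round(3))
print(proj(p,rest([[-2.5,-75,155],[2.5,-75,155],[2.5,-75,130],[5.5,-75,130],[5.5,-75,0],[-2.5,-75,0]])).round(1))
im=cv2.imread('pics/w3.png')
for r in(2,6,10,14,18):print(r,[tuple(int(v) for v in im[r,c]) for c in range(303,330,2)])
T=R.from_euler('xyz',w[9:12],degrees=True).as_matrix()
print('tip in rest',inrest(w[6:9]+T@[89,.3,4.5]).round(1))
E
```

```text
[[ 0.866 -0.012 -0.5  ]
 [ 0.014  1.    -0.   ]
 [ 0.5   -0.007  0.866]]
[[ 277.1 -321.2]
 [ 316.1 -321.2]
 [ 316.4 -177.4]
 [ 332.4 -177.4]
 [ 323.    15.4]
 [ 306.9   15.5]]
2 [(77, 90, 78), (118, 115, 114), (125, 120, 121), (124, 119, 121), (126, 122, 123), (126, 121, 122), (97, 99, 93), (38, 58, 23), (41, 62, 26), (49, 64, 38), (92, 91, 90), (97, 94, 94), (92, 91, 91), (94, 92, 93)]
6 [(73, 87, 74), (108, 108, 106), (123, 119, 120), (122, 119, 120), (123, 119, 121), (127, 121, 124), (103, 105, 98), (46, 63, 31), (47, 63, 33), (48, 68, 37), (84, 104, 86), (86, 106, 89), (89, 107, 92), (87, 105, 90)]
10 [(74, 89, 75), (103, 104, 100), (123, 118, 120), (126, 120, 122), (127, 123, 125), (123, 118, 120), (103, 105, 98), (47, 66, 35), (47, 66, 36), (53, 70, 45), (86, 106, 88), (85, 106, 88), (87, 107, 90), (86, 107, 89)]
14 [(74, 89, 75), (91, 97, 90), (122, 119, 119), (123, 121, 120), (125, 122, 123), (123, 119, 120), (101, 103, 98), (44, 63, 34), (44, 62, 30), (56, 74, 48), (85, 104, 87), (87, 105, 90), (86, 107, 90), (86, 105, 90)]
18 [(73, 89, 76), (74, 90, 75), (91, 98, 90), (100, 106, 100), (101, 106, 100), (103, 112, 103), (81, 96, 79), (46, 65, 37), (45, 62, 31), (58, 77, 50), (87, 107, 89), (87, 107, 90), (86, 107, 88), (85, 107, 89)]
tip in rest [[   3.4 -108.4   88.3]]
```

Prediction and picture agree within 1 px, so the stand pose is good. Now going straight in from the side.

apply_moves --pt "-1 -0.0045 0 -0.0025 0 0 0" --pt "-1 0 0.025 0 0 0 0" --pt "-1 0 0.025 0 0 0 0" --pt "-1 -0.0015 0.025 0 0 0 0" --pt "-1 0 0.025 0 0 0 0" --pt "-1 0 0.0285 0 0 0 0" --pt "-1 0 0 0 0 0 0" --pt "-1 0 0 0 0 0 0"

```text
time_s: 7.25
tool_pos: [642.7, -168.1, 108.4]
tool_rot: [150.0, 0.4, 90.7]
ft_force: [-1.2, 0.7, -0.6]
grip_width: 23.8
grasp_force: 60.5
```

Run:
```python
from station import robot
from h import *
s=robot.state();print(s['time_s'],s['tool_pos'],s['tool_rot'],s['ft_force'])
w=np.r_[s['tool_pos'],s['tool_rot']]
T=R.from_euler('xyz',w[3:],degrees=True).as_matrix()
print('tip in rest',inrest(w[:3]+T@[89,.3,4.5]).round(1))
im=robot.snapshot('wrist');cv2.imwrite('pics/w4.png',im[:,:,::-1])
```

```text
7.25 [ 642.69683849 -168.13013799  108.37377652] [150.00671652   0.40841049  90.72600082] [-1.16190782  0.71140054 -0.59869408]
tip in rest [[  1.  -56.5  89.1]]
```

View pics/w4.png

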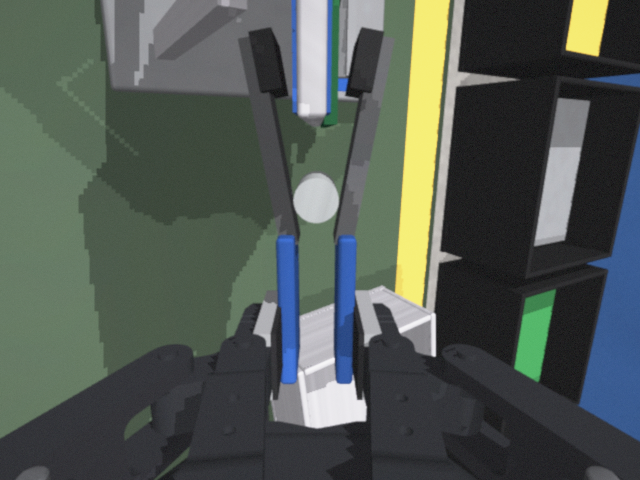

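The edge is between the pads: plate and board at columns 293–340, corner at row 118, pads at rows 30–95. Releasing.

apply_moves --pt "0.5 0 0 0 0 0 0" --pt "0.5 0 0 0 0 0 0" --pt "0.5 0 0 0 0 0 0" --pt "0.5 0 0 0 0 0 0" --pt "0.5 0 0 0 0 0 0" --pt "0.5 0 0 0 0 0 0" --pt "0.5 0 0 0 0 0 0" --pt "0.5 0 0 0 0 0 0"

```text
time_s: 8.1
tool_pos: [642.6, -168.6, 108.3]
tool_rot: [150.0, 0.4, 90.7]
ft_force: [0.6, -0.6, -0.9]
grip_width: 63.7
grasp_force: 0.0
```

Run:
```python
from station import robot
from h import *
s=robot.state();print(s['time_s'],s['tool_pos'],s['ft_force'],s['grip_width'],s['grasp_force'])
im=robot.snapshot('wrist');cv2.imwrite('pics/w5.png',im[:,:,::-1])
```

```text
8.1 [ 642.61858374 -168.63203132  108.33436767] [ 0.56934285 -0.58466559 -0.87463185] 63.71484053518381 0.0
```

View pics/w5.png

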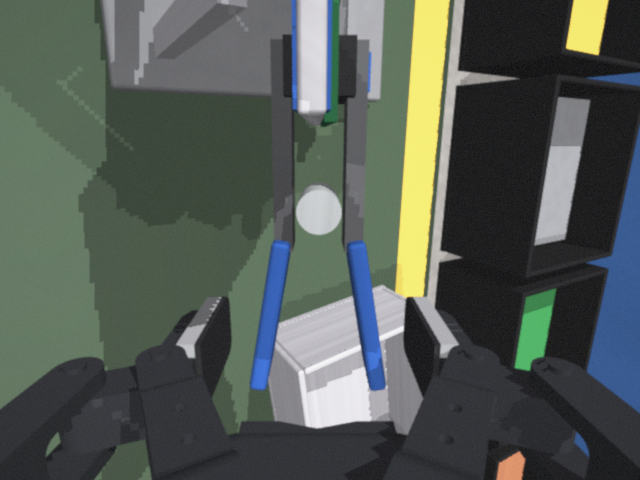

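The clamp is shut on the stack, with pads at (282,65) and (347,65) against plate and board, and the fingers are free of the handles. I retreat along the plate and go to the red clamp.

apply_moves --pt "0.5 -0.044 0 0.076 0 0 0" --pt "0.5 -0.044 0 0.076 0 0 0" --pt "0.5 -0.044 0 0.076 0 0 0" --pt "0.7 -0.04 0 0.02 0 0.0833 0" --pt "1 -0.04 0 0.02 0 0.0833 0" --pt "1 -0.04 0 0.02 0 0.0833 0" --pt "1 -0.04 0 0.02 0 0.0833 0" --pt "1 0 0.11 0 0 0 -0.0817" --pt "1 0 0.11 0 0 0 -0.0817" --pt "1 0 0.11 0 0 0 -0.0817" --pt "1 0 0.11 0 0 0 -0.0817" --pt "1 0 0.11 0 0 0 -0.0817"

```text
time_s: 9.35
tool_pos: [525.6, 53.1, 231.7]
tool_rot: [180.0, -0.0, 53.7]
ft_force: [-0.3, 0.1, -0.1]
grip_width: 85.1
grasp_force: 0.0
```

apply_moves --pt "1 -0.023 0.1 0 0 0 -0.0817" --pt "1 -0.023 0.1 0 0 0 -0.0817" --pt "1 -0.023 0.1 0 0 0 -0.0817" --pt "1 -0.023 0.1 0 0 0 -0.0817" --pt "1 -0.023 0.1 0 0 0 -0.0817" --pt "1 -0.023 0.1 0 0 0 -0.0817" --pt "1 -0.023 0.1 0 0 0 -0.0817" --pt "1 0 0 0 0 0 0" --pt "1 0 0 0 0 0 0"

```text
time_s: 10.25
tool_pos: [460.9, 332.0, 231.3]
tool_rot: [180.0, 0.0, 2.7]
ft_force: [-0.1, -0.3, -0.3]
grip_width: 85.6
grasp_force: 0.0
```

Run:
```python
from station import robot
from h import *
s=robot.state();print(s['time_s'],s['tool_pos'],s['tool_rot'],s['qpos'])
p=robot.camera_params('wrist');im=robot.snapshot('wrist')[:,:,::-1].copy();cv2.imwrite('pics/w6.png',im)
np.save('w6.npy',np.r_[p['origin'],p['attitude'],s['tool_pos'],s['tool_rot']])
print(clamp(im,p,177,(220,80,240,240)))
t=robot.snapshot('top')[:,:,::-1];sc=robot.snapshot('scene')[:,:,::-1]
a=cv2.resize(t[130:230,280:420],(392,280),interpolation=cv2.INTER_CUBIC);b=cv2.resize(sc[170:310,190:330],(392,280),interpolation=cv2.INTER_CUBIC)
cv2.imwrite('pics/m1.png',np.vstack([np.hstack([a,b]),cv2.resize(im[60:320,200:480],(784,300))]))
```

```text
10.25 [460.94284297 332.04401899 231.3308555 ] [1.79973483e+02 7.54890493e-03 2.72857038e+00] [ 2.55457644e+01  3.52953339e+00  1.06218672e+02 -2.28567748e-02
  7.02690373e+01  1.12824912e+02]
{'area': [474, 460], 'mid': array([472.75482412, 329.22452991]), 'sep': np.float64(37.93324033476401), 'yaw': np.float64(7.422580831806773), 'yaw2': np.float64(7.4138328778174385), 'yaw3': np.float64(7.28130140239506), 'ends': [np.float64(26.243739885810882), np.float64(26.694555506142176)], 'starts': [np.float64(-25.1510712032923), np.float64(-25.206557382442405)]}
```

View pics/m1.png

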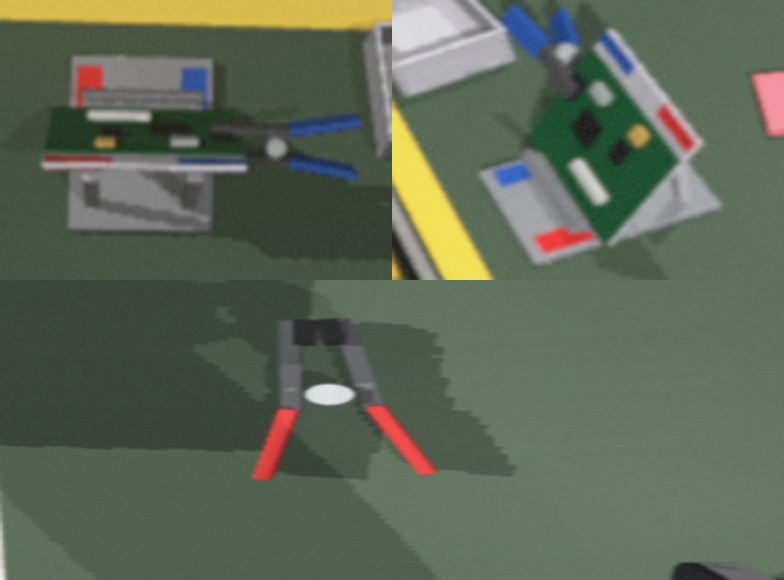

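The blue clamp sits squarely on the blue edge (top crop pin at (275,148)), and the board is still seated. The red clamp lies ahead, handles measured at yaw 7.4°.

apply_moves --pt "1 0.0125 -0.009 -0.1 0 0 0.0517" --pt "1 0 0 -0.1 0 0 0" --pt "1 0 0 -0.1 0 0 0" --pt "1 0 0 -0.1 0 0 0" --pt "1 0 0 -0.07 0 0 0" --pt "1 0 0 -0.06 0 0 0" --pt "1 0 0 0 0 0 0" --pt "1 0 0 0 0 0 0" --pt "1 0 0 0 0 0 0"

```text
time_s: 11.3
tool_pos: [468.1, 327.9, 21.5]
tool_rot: [-179.9, -0.2, 7.2]
ft_force: [-0.1, 0.3, 0.1]
grip_width: 85.4
grasp_force: 0.0
```

apply_moves --pt "1 -0.005 0 -0.0115 0 0 0" --pt "1 0 0 0 0 0 0" --pt "-1 0 0 0 0 0 0" --pt "-1 0 0 0 0 0 0" --pt "-1 0 0 0 0 0 0" --pt "-1 0 0 0 0 0 0" --pt "-1 0 0 0 0 0 0" --pt "-1 0 0 0 0 0 0" --pt "-1 0 0 0 0 0 0"

```text
time_s: 12.2
tool_pos: [466.4, 329.1, 18.1]
tool_rot: [-179.9, -0.2, 7.2]
ft_force: [-2.8, -0.7, 11.4]
grip_width: 23.7
grasp_force: 61.6
```

apply_moves --pt "-1 0 0 0.01 0 0 0" --pt "-1 0 0 0.02 0 0 0" --pt "-1 0 0 0.1 0 0 0" --pt "-1 0 0 0.1 0 0 0" --pt "-1 0 0 0.1 0 0 0" --pt "-1 0 0 0.1 0 0 0" --pt "-1 0 0 0.02 0 0 0" --pt "-1 0 0 0 0 0 0" --pt "-1 0 0 0 0 0 0"

```text
time_s: 13.1
tool_pos: [463.3, 327.2, 192.8]
tool_rot: [179.9, 0.2, 7.2]
ft_force: [-0.3, 0.8, -1.0]
grip_width: 24.0
grasp_force: 60.2
```

Run:
```python
from station import robot
from h import *
s=robot.state();print(s['time_s'],s['tool_pos'],s['tool_rot'],s['qpos'],s['grip_width'])
p=robot.camera_params('wrist');im=robot.snapshot('wrist')[:,:,::-1].copy();cv2.imwrite('pics/w7.png',im)
w=np.r_[p['origin'],p['attitude'],s['tool_pos'],s['tool_rot']];np.save('w7.npy',w)
T=R.from_euler('xyz',w[9:12],degrees=True).as_matrix()
H=cv2.cvtColor(im,cv2.COLOR_BGR2HSV);hu=H[...,0]
def rep(n,m):
    k,l,st,c=cv2.connectedComponentsWithStats(m.astype(np.uint8))
    for i in range(1,k):
        if st[i,4]>250:print(n,st[i],c[i].round(),((onz(p,c[i],w[8]+10)[0]-w[6:9])@T).round(1))
m=((hu>170)|(hu<8))&(H[...,1]>120);m[:200]=0;rep('handle',m)
m=(H[...,1]<40)&(H[...,2]>150);m[:150]=0;m[260:]=0;m[:,:250]=0;m[:,390:]=0;rep('pin',m)
m=(H[...,2]<60);m[110:]=0;m[:,:230]=0;m[:,410:]=0;rep('pads',m)
```

```text
13.1 [463.26675402 327.17798127 192.80804582] [179.9355164    0.19582374   7.20234049] [ 2.49841512e+01  5.64096741e+00  1.08177969e+02 -1.74612257e-03
  6.63872249e+01  1.07782403e+02] 24.048771774363015
handle [ 275  233   25  149 2893] [288. 303.] [ 13.   -9.  -10.1]
handle [ 334  233   22  149 2818] [344. 305.] [ 12.3   9.2 -10. ]
pin [ 293  176   45   45 1626] [315. 198.] [ 47.2  -0.2 -10.2]
pads [ 247   26   41   84 1897] [267.  63.] [ 84.8 -13.3 -10.3]
pads [ 344   26   37   72 1653] [362.  61.] [ 85.3  12.9 -10.3]
```

The grip matches the blue one (pin at tool x +47, centred). But placing with this tool heading would need joint 6 at about -173°, which is out of range. So I set the clamp down where it was and take it again with the tool turned half round.

apply_moves --pt "-1 0 0 -0.1 0 0 0" --pt "-1 0 0 -0.1 0 0 0" --pt "-1 0 0 -0.1 0 0 0" --pt "-1 0 0 -0.08 0 0 0" --pt "-1 0 0 -0.03 0 0 0" --pt "-1 0 0 0 0 0 0" --pt "-1 0 0 0 0 0 0"

```text
time_s: 13.85
tool_pos: [464.9, 328.0, 31.4]
tool_rot: [-180.0, -0.0, 7.2]
ft_force: [1.2, 0.2, -0.3]
grip_width: 23.9
grasp_force: 60.2
```

apply_moves --pt "-1 0 0 -0.02 0 0 0" --pt "-1 0 0 -0.01 0 0 0" --pt "-1 0 0 0 0 0 0" --pt "-1 0 0 0 0 0 0"

```text
time_s: 14.25
tool_pos: [464.6, 327.9, 19.3]
tool_rot: [-180.0, -0.0, 7.2]
ft_force: [0.4, -0.1, -1.0]
grip_width: 23.8
grasp_force: 60.2
```

apply_moves --pt "-1 0 0 -0.003 0 0 0" --pt "1 0 0 0 0 0 0" --pt "1 0 0 0 0 0 0" --pt "1 0 0 0 0 0 0" --pt "1 0 0 0 0 0 0" --pt "1 0 0 0 0 0 0" --pt "1 0 0 0.08 0 0 0" --pt "1 0 0 0.1 0 0 0" --pt "1 0 0 0 0 0 0.09" --pt "1 0 0 0 0 0 0.09" --pt "1 0 0 0 0 0 0.09" --pt "1 0 0 0 0 0 0.09"

```text
time_s: 15.45
tool_pos: [464.4, 327.8, 89.9]
tool_rot: [180.0, -0.0, 39.9]
ft_force: [0.9, -0.2, -0.1]
grip_width: 85.9
grasp_force: 0.0
```

apply_moves --pt "1 0 0 0 0 0 0.09" --pt "1 0 0 0 0 0 0.09" --pt "1 0 0 0 0 0 0.09" --pt "1 0 0 0 0 0 0.09" --pt "1 0 0 0 0 0 0.09" --pt "1 0 0 0 0 0 0.09" --pt "1 0 0 0 0 0 0.09" --pt "1 0 0 0 0 0 0.09" --pt "1 0 0 0 0 0 0.09" --pt "1 0 0 0 0 0 0.09" --pt "1 0 0 0 0 0 0.09" --pt "1 0 0 0 0 0 0.09"

```text
time_s: 16.65
tool_pos: [464.4, 327.7, 89.7]
tool_rot: [-180.0, -0.0, 137.1]
ft_force: [0.8, -0.0, 0.5]
grip_width: 85.3
grasp_force: 0.0
```

apply_moves --pt "1 0 0 0 0 0 0.09" --pt "1 0 0 0 0 0 0.09" --pt "1 0 0 0 0 0 0.09" --pt "1 0 0 0 0 0 0.09" --pt "1 0 0 0 0 0 0.09" --pt "1 0 0 0 0 0 0.09" --pt "1 0 0 0 0 0 0.02" --pt "1 0 0 0 0 0 0" --pt "1 0 0 0 0 0 0"

```text
time_s: 17.55
tool_pos: [464.4, 327.7, 89.7]
tool_rot: [-180.0, -0.0, -172.8]
ft_force: [-0.1, -0.5, -0.5]
grip_width: 85.4
grasp_force: 0.0
```

```bash
sed -i "s/'zyx',\[np/'ZYX',[np/" h.py
python3 - <<'E'
from station import robot
from h import *
s=robot.state();print(s['time_s'],s['tool_pos'],s['tool_rot'],s['qpos'])
p=robot.camera_params('top');im=robot.snapshot('top')[:,:,::-1].copy();cv2.imwrite('pics/t2.png',im)
H=cv2.cvtColor(im,cv2.COLOR_BGR2HSV);m=(((H[...,0]>170)|(H[...,0]<8))&(H[...,1]>110)).astype(np.uint8)
k,l,st,c=cv2.connectedComponentsWithStats(m[212:290,130:215])
for i in range(1,k):
    if st[i,4]>15:print(st[i],c[i]+[130,212])
w=robot.snapshot('wrist')[:,:,::-1];cv2.imwrite('pics/w8.png',w)
E
```

```text
17.55 [464.38903373 327.73288191  89.71253845] [-1.79998301e+02 -2.51685388e-03 -1.72843962e+02] [ 2.49867970e+01  1.31789669e+01  1.11617387e+02 -1.03153674e-03
  5.52065625e+01 -7.21686522e+01]
[51 48  7 10 48] [183.875  264.6875]
```

apply_moves --pt "1 0 0 -0.08 0 0 0" --pt "1 0 0 -0.08 0 0 0" --pt "1 0 0 -0.02 0 0 0" --pt "1 0 0 0 0 0 0" --pt "-1 0 0 0 0 0 0" --pt "-1 0 0 0 0 0 0" --pt "-1 0 0 0 0 0 0" --pt "-1 0 0 0 0 0 0" --pt "-1 0 0 0 0 0 0" --pt "-1 0 0 0 0 0 0"

```text
time_s: 18.65
tool_pos: [467.3, 329.4, 22.4]
tool_rot: [179.9, 0.4, -172.8]
ft_force: [-2.9, -1.1, 13.4]
grip_width: 23.4
grasp_force: 61.4
```

apply_moves --pt "-1 0 0 0.01 0 0 0" --pt "-1 0 0 0.02 0 0 0" --pt "-1 0 0 0.1 0 0 0" --pt "-1 0 0 0.1 0 0 0" --pt "-1 0 0 0.1 0 0 0" --pt "-1 0 0 0.1 0 0 0" --pt "-1 0 0 0.02 0 0 0" --pt "-1 0 0 0 0 0 0" --pt "-1 0 0 0 0 0 0"

```text
time_s: 19.55
tool_pos: [463.3, 327.2, 195.8]
tool_rot: [-179.9, -0.2, -172.8]
ft_force: [-0.7, 0.6, -2.2]
grip_width: 23.2
grasp_force: 59.9
```

Run:
```python
from station import robot
from h import *
s=robot.state();print(s['time_s'],s['tool_pos'],s['tool_rot'],s['qpos'],s['grip_width'])
p=robot.camera_params('wrist');im=robot.snapshot('wrist')[:,:,::-1].copy();cv2.imwrite('pics/w9.png',im)
w=np.r_[p['origin'],p['attitude'],s['tool_pos'],s['tool_rot']];np.save('w9.npy',w)
T=R.from_euler('xyz',w[9:12],degrees=True).as_matrix()
H=cv2.cvtColor(im,cv2.COLOR_BGR2HSV);hu=H[...,0]
def rep(n,m,p,off,mn=60):
    k,l,st,c=cv2.connectedComponentsWithStats(m.astype(np.uint8))
    for i in range(1,k):
        if st[i,4]>mn:print(n,st[i],(c[i]+off).round(),((onz(p,c[i]+off,w[8]+10)[0]-w[6:9])@T).round(1))
m=((hu>170)|(hu<8))&(H[...,1]>120);rep('handle',m,p,[0,0])
# expected top-cam pixels of pin and pad fronts
t=robot.snapshot('top')[:,:,::-1].copy();cv2.imwrite('pics/t3.png',t);pt=robot.camera_params('top')
pr=proj(pt,w[6:9]+np.array([[-47,0,-10],[-93,12,-10],[-93,-12,-10],[18,11,-10]])@T.T);print(pr.round(1))
x,y=pr[0].astype(int)-[30,50];H=cv2.cvtColor(t[y:y+110,x:x+60],cv2.COLOR_BGR2HSV)
rep('pin',(H[...,1]<50)&(H[...,2]>110),pt,[x,y],8)
cv2.imwrite('pics/c9.png',np.hstack([cv2.resize(im,(500,375)),cv2.resize(t[y:y+100,x-10:x+70],(300,375),interpolation=cv2.INTER_CUBIC)]))
```

```text
19.55 [463.29671085 327.2335749  195.83911146] [-1.79943663e+02 -1.75014369e-01 -1.72796725e+02] [ 2.49874231e+01  5.45519512e+00  1.08042634e+02 -2.06815825e-04
  6.66860289e+01 -7.22158556e+01] 23.19080014651325
handle [ 280  253   22  155 2706] [291. 330.] [  4.3  -9.  -10. ]
handle [ 334  253   23  154 2783] [344. 328.] [  4.8   8.4 -10. ]
[[146.7 228.7]
 [139.4 206.1]
 [151.7 204.9]
 [142.6 262.5]]
pin [  0   0  22  24 231] [123. 186.] [-136.5   41.1  -10.5]
pin [33  0  4  7 18] [151. 180.] [-142.3  -12.6  -10.4]
pin [28 50  7  7 39] [147. 231.] [-42.5  -0.9 -10.1]
```

apply_moves --pt "-1 0.0367 -0.032 0.005 0 0 -0.0893" --pt "-1 0.0367 -0.032 0.005 0 0 -0.0893" --pt "-1 0.0367 -0.032 0.005 0 0 -0.0893" --pt "-1 0.0367 -0.032 0.005 0 0 -0.0893" --pt "-1 0.0367 -0.032 0.005 0 0 -0.0893" --pt "-1 0.0367 -0.032 0.005 0 0 -0.0893" --pt "-1 0.0367 -0.032 0.005 0 0 -0.0893" --pt "-1 0.0367 -0.032 0.005 0 0 -0.0893" --pt "-1 0.0367 -0.032 0.005 0 0 -0.0893" --pt "-1 0.0367 -0.032 0.005 0 0 -0.0893" --pt "-1 0.0367 -0.032 0.005 0 0 -0.0893" --pt "-1 0.0367 -0.032 0.005 0 0 -0.0893"

```text
time_s: 20.85
tool_pos: [640.2, 173.5, 218.8]
tool_rot: [-179.7, 0.0, 90.4]
ft_force: [0.5, 0.1, -0.5]
grip_width: 23.6
grasp_force: 59.8
```

apply_moves --pt "-1 0 0 0 0 -0.0833 0" --pt "-1 0 0 0 0 -0.0833 0" --pt "-1 0 0 0 0 -0.0833 0" --pt "-1 0 0 0 0 -0.0833 0" --pt "-1 0 0 -0.09 0 0 0" --pt "-1 0 0 -0.09 0 0 0" --pt "-1 0 0 -0.09 0 0 0" --pt "-1 0 0 0 0 0 0" --pt "-1 0 0 0 0 0 0"

```text
time_s: 21.75
tool_pos: [639.6, 174.0, 111.7]
tool_rot: [150.2, 0.4, 90.7]
ft_force: [0.8, 0.5, -0.3]
grip_width: 23.6
grasp_force: 59.9
```

```bash
cat > chk.py <<'E'
from station import robot
from h import *
import sys
s=robot.state();print(s['time_s'],s['tool_pos'],s['tool_rot'],s['qpos'],s['ft_force'],s['grip_width'])
T=R.from_euler('xyz',s['tool_rot'],degrees=True).as_matrix()
print('tip in rest',inrest(s['tool_pos']+T@[-87.5,-.4,6]).round(1),'axes',(RR.T@T).round(3).tolist())
n=sys.argv[1]
for c in('wrist','top','scene'):cv2.imwrite(f'pics/{n}_{c}.png',robot.snapshot(c)[:,:,::-1])
p=robot.camera_params('wrist');np.save(n+'.npy',np.r_[p['origin'],p['attitude'],s['tool_pos'],s['tool_rot']])
E
python3 chk.py pre
python3 - <<'E'
from h import *
f=lambda n:cv2.imread(f'pics/pre_{n}.png')
z=lambda i,s:cv2.resize(i,s,interpolation=cv2.INTER_CUBIC)
cv2.imwrite('pics/pre.png',np.vstack([np.hstack([z(f('top')[120:240,220:380],(400,300)),z(f('scene')[150:330,200:440],(400,300))]),z(f('wrist')[150:390,60:580],(800,300))]))
E
```

```text
21.75 [639.57611799 174.01552841 111.72620013] [150.23174144   0.4053533   90.6620894 ] [  7.89108322  11.83388397 114.43803818  -9.52006576  24.49287697
  14.76154267] [ 0.81165185  0.48675721 -0.34723422] 23.6123582865984
tip in rest [[  3.8 109.8  91.3]] axes [[-0.001, 1.0, -0.004], [1.0, 0.001, -0.007], [-0.007, -0.004, -1.0]]
```

View pics/pre.png

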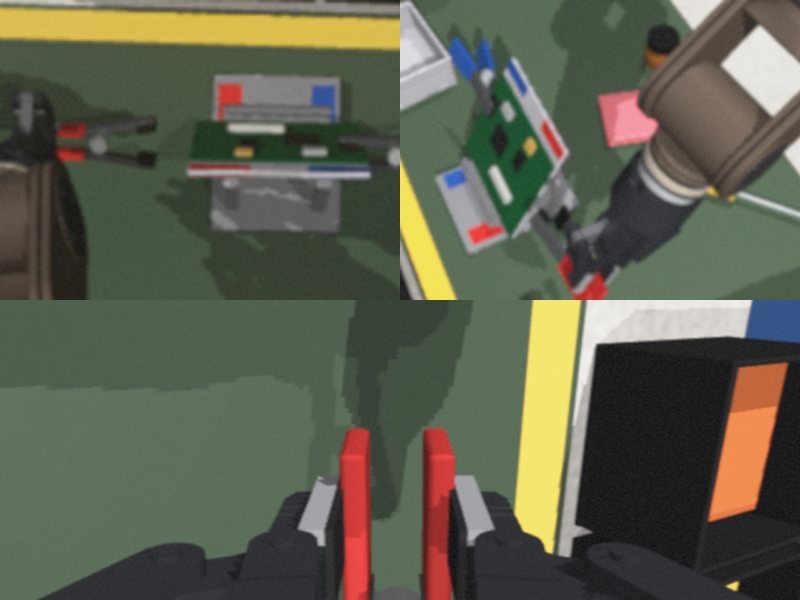

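The crop shows the red clamp level and open, its jaw tips at top-image crop (155,122) and (155,160), clear of the plate's red side; the blue clamp is in place. Checking the jaw middle against the stack's middle numerically.

Run:
```python
from station import robot
from h import *
p=robot.camera_params('top');g=cv2.imread('pics/pre_top.png').max(2)
print('predicted jaw-mid px at tips',proj(p,rest([[3.8,105,104.5],[3.8,101.8,104.5],[1.5,105,104.5]])).round(1),'1 px mm ~2.1')
for c in(276,278,280):print(c,g[160:192,c].tolist())
```

```text
predicted jaw-mid px at tips [[282.2 180.2]
 [283.7 180.2]
 [282.2 181.2]] 1 px mm ~2.1
276 [85, 86, 86, 85, 86, 82, 73, 62, 70, 69, 50, 37, 37, 56, 78, 86, 85, 85, 83, 78, 53, 33, 29, 30, 35, 35, 52, 73, 83, 85, 88, 85]
278 [86, 85, 86, 85, 88, 84, 72, 63, 68, 62, 41, 39, 44, 64, 79, 85, 85, 87, 86, 81, 57, 33, 28, 27, 33, 32, 48, 64, 81, 87, 86, 83]
280 [88, 88, 85, 86, 86, 82, 66, 63, 64, 54, 47, 38, 53, 75, 85, 85, 86, 87, 84, 79, 67, 43, 27, 30, 30, 36, 43, 58, 78, 86, 85, 86]
```

Run:
```python
from station import robot
from h import *
p=robot.camera_params('top');w=np.load('pre.npy');T=R.from_euler('xyz',w[9:12],degrees=True).as_matrix()
P=lambda v:proj(p,w[6:9]+np.array(v)@T.T).round(1).tolist()
for d in(0,4):print('gap edges, clamp mid at tool z',4.5+d,P([[-93,12,-8.5+d],[-93,-12,17.5+d]]))
print('observed rows at col 278: 172.8 179.9')
print('pin top',P([[-45,0,-8.5],[-45,0,-4.5]]))
g=cv2.imread('pics/pre_top.png');H=cv2.cvtColor(g,cv2.COLOR_BGR2HSV)
print(H[168:188,256:264,2])
# stack: project plate front/back/blue marks vs image for bias of top camera
print('plate top back corners',proj(p,rest([[-2.5,75,155],[-2.5,-75,155]])).round(1))
```

```text
gap edges, clamp mid at tool z 4.5 [[282.4, 174.6], [283.5, 182.4]]
gap edges, clamp mid at tool z 8.5 [[282.5, 174.2], [283.6, 181.9]]
observed rows at col 278: 172.8 179.9
pin top [[260.0, 179.8], [260.2, 179.3]]
[[ 54  58  54  54  55  57  59  57]
 [ 57  56  56  58  54  56  58  58]
 [ 57  57  59  61  62  61  64  63]
 [ 63  64  67  73  75  77  73  68]
 [ 69  68  69  75  79  79  74  70]
 [ 63  70  72  80  77  77  73  72]
 [ 68  73  84  97  91  80  75  72]
 [ 86  93 101 109 106  89  78  76]
 [101 111 116 118 116 105  83  77]
 [108 118 122 122 123 114  93  79]
 [105 121 122 122 121 117 103  83]
 [ 88 113 123 119 120 116  99  76]
 [ 68  96 112 115 114 103  77  59]
 [ 56  70  86  91  88  70  53  49]
 [ 58  57  60  65  66  57  55  50]
 [ 64  65  60  60  64  59  57  54]
 [ 79  77  76  74  70  68  66  62]
 [ 85  86  82  85  82  81  80  79]
 [ 85  86  86  83  84  84  86  83]
 [ 85  86  86  87  84  87  84  82]]
plate top back corners [[295.1 189.9]
 [368.3 191. ]]
```

Run:
```python
from h import *
for n,f in(('w9','w9'),('pre_wrist','pre'),('w7','w7')):
    w,p=wp(f+'.npy');im=cv2.imread(f'pics/{n}.png');T=R.from_euler('xyz',w[9:12],degrees=True).as_matrix()
    H=cv2.cvtColor(im,cv2.COLOR_BGR2HSV);m=(((H[...,0]>170)|(H[...,0]<8))&(H[...,1]>130)&(H[...,2]>70)).astype(np.uint8)
    m[:,:250]=0;m[:,390:]=0
    out=[]
    for r in(265,285,305,325,345,365,385):
        c=np.nonzero(m[r])[0]
        if len(c)==0:continue
        a=np.split(c,np.nonzero(np.diff(c)>3)[0]+1);a=[x for x in a if len(x)>3]
        # intersect ray with tool plane z=-8.5
        o,d=ray(p,[(x[0],r) for x in a[:1]]+[(a[-1][-1]+1,r)]);o=(o-w[6:9])@T;d=d@T
        X=o+d*((-8.5-o[2])/d[:,2])[:,None];out.append((r,X[0,0].round(0),X[:,1].round(1).tolist(),X[:,1].mean().round(1)))
    print(n,out)
```

```text
w9 [(265, np.float64(26.0), [-11.0, 11.1], np.float64(0.1)), (285, np.float64(19.0), [-12.1, 12.2], np.float64(0.1)), (305, np.float64(12.0), [-11.6, 11.4], np.float64(-0.1)), (325, np.float64(5.0), [-11.8, 11.2], np.float64(-0.3)), (345, np.float64(-2.0), [-11.9, 11.4], np.float64(-0.3)), (365, np.float64(-10.0), [-12.1, 11.9], np.float64(-0.1)), (385, np.float64(-18.0), [-11.9, 12.4], np.float64(0.2))]
pre_wrist [(265, np.float64(25.0), [-7.0, 15.9], np.float64(4.5)), (285, np.float64(18.0), [-7.8, 17.1], np.float64(4.7)), (305, np.float64(11.0), [-7.6, 16.3], np.float64(4.3)), (325, np.float64(3.0), [-7.5, 16.1], np.float64(4.3)), (345, np.float64(-4.0), [-7.6, 16.2], np.float64(4.3)), (365, np.float64(-12.0), [-7.8, 16.4], np.float64(4.3)), (385, np.float64(-20.0), [-8.0, 16.9], np.float64(4.5))]
w7 [(265, np.float64(25.0), [-12.7, 12.5], np.float64(-0.1)), (285, np.float64(19.0), [-12.6, 12.7], np.float64(0.0)), (305, np.float64(12.0), [-12.4, 12.8], np.float64(0.2)), (325, np.float64(4.0), [-11.6, 12.3], np.float64(0.4)), (345, np.float64(-3.0), [-11.5, 12.5], np.float64(0.5)), (365, np.float64(-11.0), [-11.6, 12.3], np.float64(0.4))]
```

Run:
```python
from station import robot
from h import *
s=robot.state();T=R.from_euler('xyz',s['tool_rot'],degrees=True).as_matrix()
print(s['time_s'],s['tool_pos'],s['tool_rot'],s['joint_velocities'],inrest(s['tool_pos']+T@[-87.5,-.4,6]).round(1))
```

```text
21.9 [642.29701614 174.3913555  116.52663325] [149.76292618   0.34530747  90.65828366] [-0.0725156  -0.55109289 -0.17126234 -0.03115515  0.18566988  0.20067733] [[  8.6 110.2  94. ]]
```

The arm was still settling when that state was read. I let it settle, then correct.

apply_moves --pt "-1 0 0 0 0 0 0" --pt "-1 0 0 0 0 0 0" --pt "-1 0 0 0 0 0 0" --pt "-1 0 0 0 0 0 0" --pt "-1 0 0 0 0 0 0"

```text
time_s: 22.4
tool_pos: [640.6, 174.2, 113.9]
tool_rot: [150.0, 0.4, 90.7]
ft_force: [0.1, -0.0, -0.7]
grip_width: 23.5
grasp_force: 59.9
```

```bash
cat > st.py <<'E'
from station import robot
from h import *
s=robot.state();T=R.from_euler('xyz',s['tool_rot'],degrees=True).as_matrix()
print(s['time_s'],s['tool_pos'],s['tool_rot'],s['ft_force'],np.abs(s['joint_velocities']).max().round(2),inrest(s['tool_pos']+T@[-87.5,-.4,6]).round(1))
E
python3 st.py
```

```text
22.4 [640.56992999 174.15659511 113.88624664] [150.00563223   0.37923967  90.65932471] [ 0.13627664 -0.00620052 -0.70795746] 0.18 [[  5.7 109.9  92.6]]
```

apply_moves --pt "-1 -0.0045 0 -0.013 0 0 0" --pt "-1 0 0 0 0 0 0" --pt "-1 0 0 0 0 0 0" --pt "-1 0 0 0 0 0 0" --pt "-1 0 0 0 0 0 0" --pt "-1 0 0 0 0 0 0"

```text
time_s: 23.0
tool_pos: [638.9, 174.2, 108.7]
tool_rot: [150.0, 0.4, 90.7]
ft_force: [0.7, 0.7, -1.5]
grip_width: 23.4
grasp_force: 59.9
```

```bash
python3 st.py
```

```text
23.0 [638.89565361 174.15117347 108.68678064] [149.99839882   0.37818668  90.65807878] [ 0.66244904  0.67182095 -1.48335894] 0.11 [[  1.7 110.   88.9]]
```

Aligned. Going in by 53 mm in slow steps.

apply_moves --pt "-1 0 -0.0125 0 0 0 0" --pt "-1 0.001 -0.02 0 0 0 0" --pt "-1 0 -0.02 0 0 0 0" --pt "-1 0.001 -0.02 0 0 0 0" --pt "-1 0 -0.02 0 0 0 0" --pt "-1 0 -0.02 0 0 0 0" --pt "-1 0 -0.02 0 0 0 0" --pt "-1 0 0 0 0 0 0" --pt "-1 0 0 0 0 0 0" --pt "-1 0 0 0 0 0 0" --pt "-1 0 0 0 0 0 0"

```text
time_s: 24.1
tool_pos: [639.6, 121.4, 108.6]
tool_rot: [150.0, 0.4, 90.7]
ft_force: [-0.1, -0.1, 0.3]
grip_width: 23.4
grasp_force: 59.9
```

```bash
python3 st.py
python3 - <<'E'
from station import robot
from h import *
p=robot.camera_params('top');s=robot.state();T=R.from_euler('xyz',s['tool_rot'],degrees=True).as_matrix()
g=robot.snapshot('top')[:,:,::-1];cv2.imwrite('pics/ins_top.png',g)
print('pin pred',proj(p,s['tool_pos']+T@[-45,0,-7]).round(1));H=cv2.cvtColor(g,cv2.COLOR_BGR2HSV)
m=((H[...,1]<45)&(H[...,2]>95)).astype(np.uint8)[165:192,274:294];k,l,st,c=cv2.connectedComponentsWithStats(m)
print([(st[i,4],(c[i]+[274,165]).round(1)) for i in range(1,k) if st[i,4]>8])
E
```

```text
24.1 [639.56760362 121.39755579 108.56206925] [150.0102972    0.37919561  90.67865238] [-0.07378135 -0.08628663  0.34500938] 0.15 [[ 1.6 57.2 88.9]]
pin pred [[284.8 180.7]]
[(np.int32(30), array([283.7, 179.6]))]
```

No contact force, and the pin is where predicted. Releasing, then retreating up the plate.

apply_moves --pt "0.5 0 0 0 0 0 0" --pt "0.5 0 0 0 0 0 0" --pt "0.5 0 0 0 0 0 0" --pt "0.5 0 0 0 0 0 0" --pt "0.5 0 0 0 0 0 0" --pt "0.5 0 0 0 0 0 0" --pt "0.5 0 0 0 0 0 0" --pt "0.5 0 0 0 0 0 0"

```text
time_s: 24.95
tool_pos: [639.6, 121.1, 108.5]
tool_rot: [150.0, 0.4, 90.7]
ft_force: [-0.4, 0.2, -0.5]
grip_width: 64.1
grasp_force: 0.0
```

apply_moves --pt "0.5 -0.025 0 0.043 0 0 0" --pt "0.5 -0.044 0 0.076 0 0 0" --pt "0.5 -0.044 0 0.076 0 0 0" --pt "0.5 -0.044 0 0.076 0 0 0" --pt "0.5 -0.1 0 0.03 0 0 0" --pt "0.5 -0.1 0 0.03 0 0 0" --pt "0.5 0 0.1 0 0 0 0" --pt "0.5 0 0.1 0 0 0 0" --pt "0.5 0 0.1 0 0 0 0" --pt "0.5 0 0 0 0 0 0" --pt "0.5 0 0 0 0 0 0" --pt "0.5 0 0 0 0 0 0"

```text
time_s: 26.15
tool_pos: [496.7, 240.4, 240.5]
tool_rot: [150.1, 0.4, 90.6]
ft_force: [0.0, -0.9, -0.3]
grip_width: 64.1
grasp_force: 0.0
```

```bash
python3 st.py
python3 - <<'E'
from station import robot
from h import *
t,s=robot.snapshot('top')[:,:,::-1],robot.snapshot('scene')[:,:,::-1]
cv2.imwrite('pics/end_top.png',t);cv2.imwrite('pics/end_scene.png',s);H=cv2.cvtColor(t,cv2.COLOR_BGR2HSV);p=robot.camera_params('top')
def comps(m,x0,y0,x1,y1,mn):
    k,l,st,c=cv2.connectedComponentsWithStats(m[y0:y1,x0:x1].astype(np.uint8));return [(int(st[i,4]),(c[i]+[x0,y0]).round(1).tolist()) for i in range(1,k) if st[i,4]>mn]
h=H[...,0];red=((h>170)|(h<8))&(H[...,1]>110);blue=(h>105)&(h<125)&(H[...,1]>100);sil=(H[...,1]<45)&(H[...,2]>95)
print('red',comps(red,225,140,300,230,10),'silver',comps(sil,265,165,294,200,8))
print('blue',comps(blue,368,140,420,230,10),'silver',comps(sil,370,165,392,200,8))
# expected: pin at rest (1.5,+-(57+42),88+13), handle middles 38.5 out
for sg in(1,-1):print(proj(p,rest([[1.5,sg*99,102],[1.5+20,sg*137,102],[1.5-20,sg*137,102]])).round(1).tolist())
t0=cv2.imread('pics/top0.png');d=cv2.absdiff(t0,np.ascontiguousarray(t)).max(2)
g=((h>60)&(h<85)&(H[...,1]>110)&(H[...,2]>20));H0=cv2.cvtColor(t0,cv2.COLOR_BGR2HSV);g0=((H0[...,0]>60)&(H0[...,0]<85)&(H0[...,1]>110)&(H0[...,2]>20))
print('board',comps(g,296,160,368,192,100),comps(g0,296,160,368,192,100))
k,l,st,c=cv2.connectedComponentsWithStats((d>45).astype(np.uint8));print('changed',[st[i].tolist() for i in range(1,k) if st[i,4]>40])
E
```

```text
26.15 [496.6521773  240.44301584 240.53701371] [150.05540685   0.40826843  90.62275417] [ 0.04990109 -0.92409025 -0.26609399] 1.02 [[-54.8 178.2 273.8]]
red [(143, [265.5, 171.3]), (138, [265.7, 186.1])] silver [(45, [282.3, 180.1])]
blue [(132, [395.6, 174.2]), (126, [394.5, 189.3])] silver [(44, [378.0, 182.4])]
[[285.1, 181.0], [267.2, 171.6], [267.6, 189.7]]
[[377.5, 182.3], [395.9, 173.5], [394.7, 191.6]]
board [] []
changed [[253, 168, 25, 9, 131], [384, 172, 25, 6, 85], [375, 179, 7, 8, 44], [254, 183, 24, 8, 129], [383, 187, 24, 7, 76], [174, 211, 16, 14, 140], [169, 219, 5, 14, 43], [462, 231, 8, 9, 46], [167, 240, 9, 8, 53], [161, 247, 7, 24, 88], [98, 246, 125, 234, 12851], [433, 249, 17, 16, 50], [142, 256, 18, 8, 55], [451, 256, 9, 21, 55], [434, 344, 77, 56, 1079], [415, 352, 19, 19, 83], [487, 362, 13, 14, 59], [430, 368, 12, 15, 54], [261, 380, 213, 100, 13014], [418, 381, 16, 8, 42], [492, 404, 148, 76, 6530], [474, 443, 16, 10, 76], [482, 446, 81, 31, 758], [296, 455, 41, 23, 305], [298, 476, 16, 4, 57]]
```

apply_moves --pt "0.5 0 0 0 0 0 0" --pt "0.5 0 0 0 0 0 0" --pt "0.5 0 0 0 0 0 0" --pt "0.5 0 0 0 0 0 0" --pt "0.5 0 0 0 0 0 0" --pt "0.5 0 0 0 0 0 0" --pt "0.5 0 0 0 0 0 0" --pt "0.5 0 0 0 0 0 0"

```text
time_s: 27.05
tool_pos: [496.7, 241.2, 240.9]
tool_rot: [150.0, 0.4, 90.7]
ft_force: [-0.8, 0.2, 0.4]
grip_width: 64.0
grasp_force: 0.0
```

Run:
```python
from station import robot
from h import *
t=robot.snapshot('top')[:,:,::-1];H=cv2.cvtColor(t,cv2.COLOR_BGR2HSV)
sil=((H[...,1]<45)&(H[...,2]>95)).astype(np.uint8)
for x0,x1 in((265,294),(370,392)):
    k,l,st,c=cv2.connectedComponentsWithStats(sil[165:200,x0:x1]);o=[(c[i]+[x0,165]).round(1) for i in range(1,k) if st[i,4]>8];print(o)
    ok=len(o)==1 and min(abs(o[0][0]-282.3),abs(o[0][0]-378))<.5
    if not ok:print('moved');break
else:print(robot.hand_in())
```

```text
[array([282.2, 180. ])]
[array([378.1, 182.2])]
the job is handed in; nothing more can be done
None
```

Both clamps are on and released, red on the red edge and blue on the blue edge, and I handed the job in at about 27 s; the robot gave no verdict. In the last top-camera pictures, about 0.9 s apart, both clamps were still, with the red pads about 12 mm inside their edge and the blue about 18 mm. My automatic check of the board's seat found nothing to compare, so that rests on seeing it seated in the crop taken before the red clamp went on.

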